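# Weigh the film tin on the arrested beam scale

## Task

Weigh the small film tin for me: with the scale's beam still arrested, stand the tin in the middle of the empty pan, then throw the arrest lever over until it drops into its release notch, which you must feel for because its plate is adjustable, and let go. When the beam has come to rest, leave it free and untouched for two seconds while I read it, then throw the lever back so that it drops fully into the arrest notch and the beam is locked level again, with the tin still standing on its pan. Work the beam only through the lever, keeping the hand off the beam and pans, and leave everything else, the brass weight included, where it is.

Things in the scene. Friction and masses are not known exactly. Their poses are not given: they have to be found in the camera images.
- scale: Equal-arm beam scale, 360 mm wide (y), 160 mm deep (x). Origin: centre of the underside of its 22 mm thick walnut base; x points away from the lever's side (the lever stands at -x, facing the robot), y along the beam to the empty pan, z up. Iron column 34 mm thick at x = +42 mm. An arrest fork's crossbar hangs under the beam: x -3 to +11, y -92 to +92, z 190 to 200 mm, lower when released.
- beam_mid (a point): Middle of the brass beam (16 mm wide in x, 22 mm high, 320 mm long along the scale's y), at scale (0, 0, 225) mm. It runs above and just behind the lever: a gripper pointing straight down at the knob hits it; one tilted 30 to 45 degrees, fingers pointing down and to the scale's +x, clears it.
- arrest_lever (a joint): Swing of the lever in rad about the scale's x axis through lever_pivot: 0 = middle of the arrest notch (lever leans 0.36 rad to -y; 0.04 rad of play); grows towards +y. The release notch lies on an adjustable plate, somewhere between 0.59 and 0.88 and not given: straight after it an end cheek, which sticks out 16 mm farther than the land, stops the pulled-out lever (felt).
- arrest_latch (a joint): Lean of the same lever in rad towards the scale's -x: 0 = fully home in a notch; it must be pulled to 0.19 or more (knob about 18 mm towards -x; at most 0.30) to clear the land between the notches, and a spring (about 2 to 3 N at the knob) pulls it back to 0. About 0.17 when it rests on the land, not in a notch.
- lever_knob (a point): Centre of the lever's walnut ball knob, 32 mm diameter, free to turn on its shaft end, 95 mm from lever_pivot on a 9 mm square steel shaft; knob at z about 124 mm in the notches.
- lever_pivot (a point): Point about which the lever swings and leans, scale frame (-26, 0, 35) mm. Knob in scale frame = pivot + 95 mm * (-sin(lean), sin(a) cos(lean), cos(a) cos(lean)), a = swing - 0.36.
- arrest_notch (a point): Middle of the arrest notch (towards the weight pan, marked by a round iron stud behind it) in the 5 mm brass gate plate, at plate height 77 mm, on the shaft's line when home. Notches are open to -x, about 7 mm deep; this one is 14 mm wide; the release notch (on the other side, towards the empty pan, unmarked) is as wide.
- beam (a joint): Beam angle in rad: 0 = level, positive = the tin's pan up; stops at +-0.10. Held within about 0.02 of level when arrested.
- tin_pan_top (a point): Centre of the upper face of the empty pan, a flat brass disc 110 mm across and 4 mm thick, no rim, at 251 mm height when level; 160 mm along the scale's +y. Pans stay horizontal as the beam tips.
- weight_pan_top (a point): Centre of the upper face of the other pan, 160 mm along the scale's -y, same size.
- tin: Small plain tin film canister, 62 mm diameter, 45 mm high, about 0.3 kg. Origin: centre of its underside, z up.
- weight: Brass weight with a knob, 42 mm diameter, 59 mm high, standing on the weight pan. Origin: centre of its underside. Leave it.
- chimney: Squat amber glass lamp chimney, 72 mm diameter, 85 mm high, standing. Origin: centre of its underside. Bystander.
- oilcan: Copper oil can, 68 mm diameter, conical, spout tip at 106 mm. Origin: centre of its underside. Bystander.
- flange_a: Brass spool flange lying flat, 96 mm diameter, 14 mm high. Origin: centre of its underside. Bystander.
- flange_b: Second brass spool flange, same size. Bystander.
- crank: Iron crank with walnut handle lying flat, 150 by 90 mm, 24 mm high. Origin near the middle of its arm, on the bench. Bystander.
- cement: Small green glass jar, 44 mm diameter, 55 mm high. Origin: centre of its underside. Bystander.
Not all that is in view belongs to the job. Of the things that look like the tin, take the one that is farthest from the robot's base at the start.

How it is judged (in metres and radians):
On the way, in this order (a step that is already met when the one before it is completed fails the run):
1. the tin stands on the empty pan, let go, with the beam still arrested (horizontal distance between tin and tin_pan_top below 0.02 m and z of tin in the frame of tin_pan_top between -0.006 and 0.006 m and angle between tin's own z axis and vertical below 0.12 rad and value of joint arrest_lever below 0.1 rad and value of joint arrest_latch below 0.06 rad and contact force between the fingers and tin below 0.3 N), for 0.3 s.
2. the lever is home in the release notch, let go, and the beam stays free and at rest for two seconds with the tin on its pan (horizontal distance between tin and tin_pan_top below 0.02 m and z of tin in the frame of tin_pan_top between -0.006 and 0.006 m and angle between tin's own z axis and vertical below 0.12 rad and value of joint arrest_lever above 0.5 rad and value of joint arrest_latch below 0.06 rad and contact force between the arm and arrest_lever below 0.3 N and velocity of joint beam between -0.05 and 0.05 rad/s), for 2 s.
At the end, for the whole second after the job is handed in: The lever is fully home in the arrest notch (swing under 0.10 rad, lean under 0.06 rad), the beam is locked within 0.05 rad of level and at rest, and the tin stands still and upright on its pan, within 20 mm of the pan's centre (horizontal distance between tin and tin_pan_top below 0.02 m and z of tin in the frame of tin_pan_top between -0.006 and 0.006 m and angle between tin's own z axis and vertical below 0.12 rad and value of joint arrest_lever below 0.1 rad and value of joint arrest_latch below 0.06 rad and value of joint beam between -0.05 and 0.05 rad and linear speed of tin below 0.02 m/s and velocity of joint beam between -0.05 and 0.05 rad/s); the robot touches nothing.
It fails at once if the beam is let off its arrest while the tin is not on its pan (value of joint arrest_lever above 0.3 rad and not (horizontal distance between tin and tin_pan_top below 0.04 m)).
It fails at once if the hand pushes on the beam or the pans (over 4 N) (contact force between the arm and beam above 4 N).
It fails at once if the brass weight is shifted by 25 mm on its pan or tipped (horizontal distance between weight and weight_pan_top above 0.025 m or angle between weight's own z axis and vertical above 0.3 rad).
It fails at once if a bystander is moved by more than 25 mm or a standing one tipped (distance of any of chimney, oilcan, flange_a, flange_b, crank, cement from where it was at the start of the episode above 0.025 m or angle between any of chimney, oilcan, cement's own z axis and vertical above 0.4 rad).
It also fails if it takes over 72 s, if anything falls off the work surface, if the arm or the gripper's body presses on something with over 40 N, if the wrist force passes 120 N, or if a joint passes its speed limit or range.

## Robot

A 6-joint arm with a two-finger parallel gripper is mounted at the origin on the work surface. World frame = base frame: x ahead of the robot, y to its left, z up, the work surface at z = 0. Lengths are in mm, angles in rad, forces in N, time in s.
With the tool pointing down it reaches from about 350 to 975 mm from the base axis. Payload 7.1 kg.
Tool frame: the origin (TCP) lies on the front face of the gripper's body, between the roots of the fingers; the fingertips stand 80 mm ahead of it and the grasp point (between the pads) lies 61 mm ahead of it (env.tips_ahead is the distance from the TCP to the fingertips, in mm); z points along the fingers, y is the line along which they close (so a half turn about z gives the same grasp; the last joint's range is limited). The gripper opens to 88 mm and grips with 3 to 60 N. Pads are 20 mm wide; open, the fingers measure 115 mm over their backs; the gripper's body (75 mm by 178 mm) begins 61 mm behind the grasp point.
Start: joints at [1.084, 0.423, 1.63, -0, 1.089, -0.019], TCP at [281.795, 557.85, 302.675] pointing down, gripper open.
Joint ranges: [-3, 3], [-0.9, 2.11], [0.09, 2.58], [-1.31, 4.45], [0.11, 2.69], [-2.54, 2.54]. Speed limits (rad/s): [2.39, 2.39, 3.01, 3.14, 3.14, 3.14].

## Interface

Orientations are given as a unit quaternion [x, y, z, w].
In Python, from station import env, set_gripper, viewer, workorder gives the robot as it stands. Calls block until the motion is done:
- env.reach(position, orientation): joint-space move of the TCP to a pose.
- env.move_l(position, rot=None, rate=150, f_stop=None): straight line of the TCP; rot=None keeps the orientation; rate is the mean speed in mm/s. With f_stop (N) it stops when the force on the tool has changed by that much, and returns True; else False.
- env.move_joints(angles): joint-space move.
- set_gripper(opening): finger opening in mm; the grip force is fixed at half the most; returns when the fingers have stopped.
- env.hold(seconds).
- env.ik(position, orientation): joint angles nearest the present ones, or None.
- env.read_state(): the state.
- viewer.camera(name): name is "side" or "top"; returns the picture (420x560x3 uint8, blue, green, red); there is no depth.
- viewer.camera_params(name): a dict with "fx", "fy", "cx", "cy" (pixels), "pose" (4x4, takes a point from camera to world coordinates). Camera axes: x right, y up, looking along -z (the intrinsics and any distortion apply to the point x, -y, -z); pixel columns grow to the right and rows downward; lengths in mm; the calibration is good to about 2 mm. A picture is of the moment at which its call begins. camera_params takes no time and is no camera call.
A pose or a line that the arm cannot do raises env.IKError and nothing moves.
- workorder.sign_off(): hands the job in; it is judged then, once.
The state is a dict: "time_s": time; "qpos": joint angles; "dq": joint speeds; "tau": joint torques, N m; "tool_pos": TCP position; "orientation": TCP orientation; "force": force on the tool from outside, world axes, zero at the start; "wrist_torque": the same for the moment, N m; "width": finger opening in mm; "grip_force": force on a finger pad.
Only numpy, scipy, OpenCV 4.12 (cv2) and the standard library are available. Lean on these libraries where they do the work, as an engineer would, in place of code of your own. Each camera call takes 0.05 s, during which the arm holds its last target. There are 200 camera calls.

## Working session

There is one attempt and no reset: what is moved stays moved. The work goes in short steps, each a Python script; the robot and the scene stay as the last script left them, time stands still between calls to the robot, and variables do not carry over. Pictures are saved under pics/ and viewed, at most 11 in all, crops included, and the job is handed in when it is done.

```bash
ls; mkdir -p pics
python3 - <<'E'
from station import env, set_gripper, viewer, workorder
import cv2,numpy as np
for n in("top","side"):
    im=viewer.camera(n); cv2.imwrite(f"pics/{n}0.png",im)
    p=viewer.camera_params(n); print(n,{k:(np.round(v,3).tolist()) for k,v in p.items()})
print(env.read_state()['time_s'])
E
```

```text
pics
top {'fx': 424.554, 'fy': 424.554, 'cx': 276.373, 'cy': 206.204, 'pose': [[0.023, 0.991, -0.133, 381.509], [-0.999, 0.026, 0.021, 110.176], [0.024, 0.133, 0.991, 1152.964], [0.0, 0.0, 0.0, 1.0]]}
side {'fx': 506.843, 'fy': 506.843, 'cx': 274.849, 'cy': 210.691, 'pose': [[0.939, 0.182, -0.293, 64.657], [-0.345, 0.487, -0.803, -1179.363], [-0.003, 0.854, 0.519, 991.933], [0.0, 0.0, 0.0, 1.0]]}
0.1
```

View pics/top0.png

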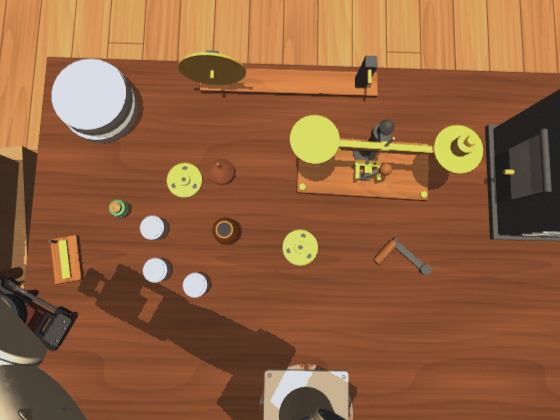

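View pics/side0.png

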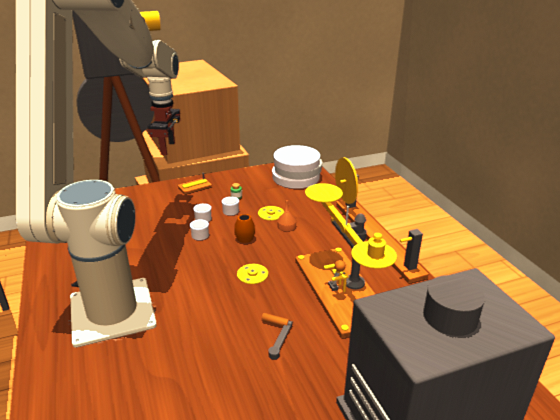

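The top view shows the scale, with the empty pan at (315,139), the weight pan at (459,149) and the knob at (386,170). Things that could be taken for the tin: (152,228), (155,270) and (195,285). The base is near (306,400), so (152,228) looks farthest. The big white drum at (90,95) is far too large. Next I measure.

```bash
cat > vis.py <<'E'
from station import env, set_gripper, viewer, workorder
import cv2,numpy as np
def cast(name,uv,z):
    p=viewer.camera_params(name); P=p["pose"]; uv=np.atleast_2d(np.asarray(uv,float))
    d=np.c_[(uv[:,0]-p["cx"])/p["fx"],-(uv[:,1]-p["cy"])/p["fy"],-np.ones(len(uv))]@np.array(P)[:3,:3].T
    o=np.array(P)[:3,3]; return o+d*((z-o[2])/d[:,2])[:,None]
def proj(name,X):
    p=viewer.camera_params(name); P=np.array(p["pose"]); c=(np.atleast_2d(X)-P[:3,3])@P[:3,:3]
    return np.c_[p["cx"]+p["fx"]*c[:,0]/-c[:,2], p["cy"]+p["fy"]*c[:,1]/c[:,2]]
def discs(name,mask,z,amin=100,amax=6000):
    out=[]
    for c in cv2.findContours(mask,cv2.RETR_EXTERNAL,cv2.CHAIN_APPROX_NONE)[0]:
        if amin<cv2.contourArea(c)<amax:
            w=cast(name,c[:,0],z)[:,:2].astype(np.float32)
            (a,b),(l,s),_=cv2.fitEllipse(w); out.append((c[:,0].mean(0).round(0).tolist(),round(a,1),round(b,1),round(l,1),round(s,1)))
    return out
E
python3 - <<'E'
from vis import *
for n in("top","side"):
    im=cv2.imread(f"pics/{n}0.png"); hsv=cv2.cvtColor(im,cv2.COLOR_BGR2HSV)
    yel=cv2.inRange(hsv,(22,120,90),(36,255,255))
    yo=cv2.morphologyEx(yel,cv2.MORPH_OPEN,cv2.getStructuringElement(cv2.MORPH_ELLIPSE,(17,17) if n=="top" else (13,13)))
    print(n,"pans",discs(n,yo,251,400))
    g=cv2.inRange(hsv,(0,0,120),(179,70,255))
    for d in discs(n,g,45): print(n,"white",d,"r",round(np.hypot(d[1],d[2])))
    print("studs",[ (np.round(q[2:4].tolist() if 0 else cast(n,cv2.minEnclosingCircle(q)[0],24)[0,:2],1).tolist(),np.round(cv2.minEnclosingCircle(q)[0]).tolist()) for q in cv2.findContours(yel,0,1)[0] if 4<cv2.contourArea(q)<60])
im=cv2.imread("pics/top0.png")
a=cv2.resize(im[195:315,120:240],(480,480),interpolation=2); b=cv2.resize(im[110:210,290:490][:, 0:200],(800,400)); 
cv2.imwrite("pics/tins.png",a); cv2.imwrite("pics/scale.png",b)
E
```

```text
top pans [([453.0, 154.0], 628.7, -295.3, 72.4, 107.8), ([314.0, 139.0], 654.3, 11.5, 108.3, 108.9)]
top white ([308.0, 390.0], 55.7, 4.4, 142.1, 217.8) r 56
top white ([11.0, 357.0], 135.9, 738.2, 17.5, 74.7) r 751
top white ([195.0, 285.0], 322.4, 291.7, 59.9, 62.1) r 435
top white ([154.0, 270.0], 357.4, 395.7, 60.2, 61.8) r 533
top white ([151.0, 227.0], 467.0, 410.3, 60.2, 62.2) r 622
top white ([98.0, 107.0], 815.0, 593.5, 199.7, 230.2) r 1008
studs [([577.3, -311.5], [423.0, 194.0]), ([589.3, 18.9], [302.0, 186.0]), ([622.3, -189.6], [378.0, 176.0]), ([647.9, -551.5], [509.0, 171.0]), ([911.2, -166.6], [370.0, 76.0]), ([901.8, 277.9], [211.0, 74.0])]
side pans [([324.0, 192.0], 657.4, 16.0, 109.0, 110.8), ([199.0, 84.0], 564.6, 1204.5, 203.2, 345.4)]
side white ([370.0, 392.0], 529.4, -529.7, 7.4, 218.5) r 749
side white ([88.0, 336.0], -70.0, -124.7, 47.9, 100.3) r 143
side white ([280.0, 340.0], 387.8, -317.1, 18.4, 125.8) r 501
side white ([142.0, 295.0], 88.8, -11.8, 41.6, 88.1) r 90
side white ([201.0, 221.0], 335.6, 317.9, 64.5, 256.4) r 462
side white ([230.0, 205.0], 4
[... 311 characters left out ...]
], [8.0, 408.0]), ([-243.7, -87.2], [14.0, 349.0]), ([579.2, -309.5], [344.0, 327.0]), ([-250.8, 67.3], [15.0, 310.0]), ([-257.3, 89.4], [13.0, 306.0]), ([-256.1, 113.1], [14.0, 301.0]), ([-258.6, 130.5], [14.0, 297.0]), ([642.2, -112.6], [334.0, 278.0]), ([677.7, -105.3], [343.0, 274.0]), ([1185.9, -286.7], [520.0, 272.0]), ([658.8, -81.7], [334.0, 271.0]), ([656.0, -52.0], [329.0, 266.0]), ([590.8, 22.5], [300.0, 256.0]), ([720.2, 15.1], [338.0, 250.0]), ([962.9, -4.6], [406.0, 238.0]), ([1101.2, -23.9], [444.0, 233.0]), ([1172.1, 100.4], [439.0, 212.0]), ([953.1, 445.6], [342.0, 180.0]), ([185.8, 733.0], [142.0, 180.0]), ([1030.2, 528.4], [350.0, 168.0]), ([657.8, 864.1], [243.0, 150.0])]
```

View pics/tins.png

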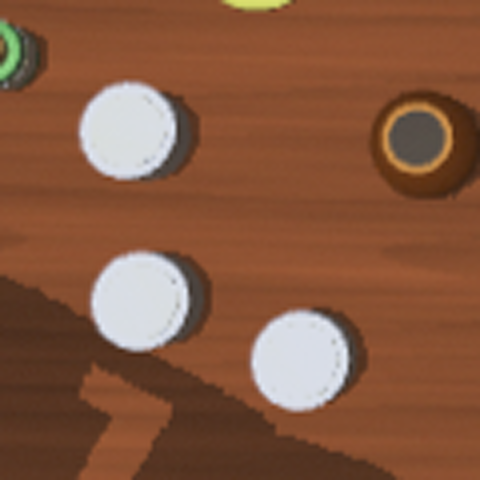

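View pics/scale.png

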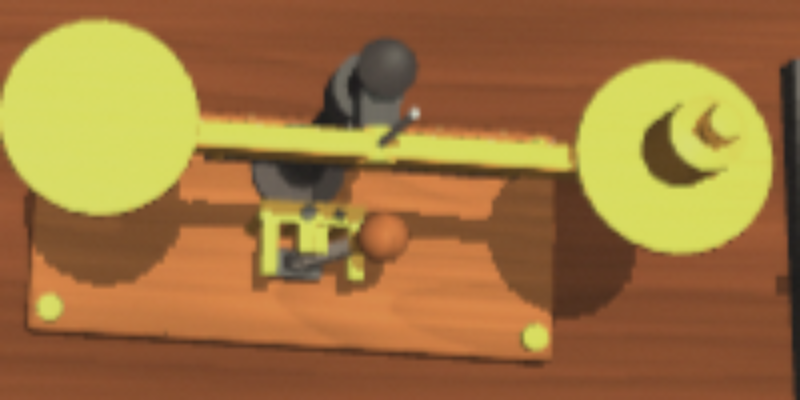

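The crop shows the chosen tin as a plain lid at pixel (152,228), which is 622 mm from the base, against 533 and 435 for the others. In the scale crop the knob is at about pixel (386,169), the front feet at (302,186) and (423,194), and the lever leans towards the weight pan. Before moving I check the scale pose and the IK.

```bash
cat > arm.py <<'E'
from vis import *
from scipy.spatial.transform import Rotation as R
O=np.array([650.1,-145.7,0.]); TH=-0.036; S=R.from_euler('z',TH)
TIN=np.array([468.3,412.,0]); PAN=O+S.apply([0,160,251])
PIV=np.array([-26,0,35.])
def down(ang,flip=1):   # finger closing line at angle ang from world y
    return R.from_matrix(np.array([[-1,0,0],[0,1,0],[0,0,-1.]]).T) if 0 else R.from_euler('z',ang+(np.pi if flip<0 else 0))*R.from_matrix(np.array([[-1,0,0],[0,1,0],[0,0,-1.]]))
def tcp(grasp,r,back=61): return np.asarray(grasp)-r.apply([0,0,back])
def knob(swing,lean):
    a=swing-.36; return O+S.apply(PIV+95*np.array([-np.sin(lean),np.sin(a)*np.cos(lean),np.cos(a)*np.cos(lean)]))
def lrot(swing,tilt=np.radians(40),flip=1):
    z=np.array([np.sin(tilt),0,-np.cos(tilt)]); y=np.array([0,1.*flip,0]); x=np.cross(y,z)
    return S*R.from_euler('x',-(swing-.36))*R.from_matrix(np.c_[x,y,z])
def st(): 
    s=env.read_state(); return s
E
python3 - <<'E'
from arm import *
print("knob cast",cast("top",(386,169.3),124)[0],"model",knob(0,0),"pans",cast("top",[(315.2,139.2),(459,149.3)],251)[:,:2],PAN, O+S.apply([0,-160,251]))
print("knob in side px",proj("side",knob(0,0)),"tin side px top",proj("side",TIN+[0,0,45]))
im=cv2.imread("pics/side0.png"); cv2.imwrite("pics/sk.png",cv2.resize(np.hstack([im[230:310,290:370],im[175:255,190:270]]),(800,400)))
for nm,P,r in [("tin",TIN+[0,0,30],down),("pan",PAN+[0,0,30],down)]:
    for ang in (0,np.pi/2,.6,-.6):
        for f in(1,-1):
            q=env.ik(tcp(P,r(ang,f)).tolist(),r(ang,f).as_quat().tolist()); print(nm,ang,f,None if q is None else np.round(q,2))
for t in(35,40,45):
  for f in(1,-1):
    for sw,l in((0,0),(.4,.24),(.9,.24)):
        r=lrot(sw,np.radians(t),f); q=env.ik(tcp(knob(sw,l),r).tolist(),r.as_quat().tolist()); print(t,f,sw,None if q is None else np.round(q,2))
E
```

```text
knob cast [ 619.74626359 -181.98413879  124.        ] model [ 622.91232852 -178.20857066  123.91019825] pans [[ 653.33621965    9.72325658]
 [ 640.08881176 -308.49513617]] [655.85875592  14.1963312  251.        ] [ 644.34124408 -305.5963312   251.        ]
knob in side px [[339.57973658 265.37798156]] tin side px top [[229.87870239 200.31580859]]
tin 0 1 [ 0.7   0.71  1.72 -0.    0.71 -0.87]
tin 0 -1 [ 0.7   0.71  1.72 -0.    0.71  2.27]
tin 1.5707963267948966 1 [ 0.7   0.71  1.72 -0.    0.71 -2.44]
tin 1.5707963267948966 -1 [ 0.7   0.71  1.72 -0.    0.71  0.7 ]
tin 0.6 1 [ 0.7   0.71  1.72 -0.    0.71 -1.47]
tin 0.6 -1 [ 0.7   0.71  1.72 -0.    0.71  1.67]
tin -0.6 1 [ 0.7   0.71  1.72 -0.    0.71 -0.27]
tin -0.6 -1 None
pan 0 1 [ 0.    0.43  1.52 -0.    1.19 -1.57]
pan 0 -1 [ 0.    0.43  1.52 -0.    1.19  1.57]
pan 1.5707963267948966 1 None
pan 1.5707963267948966 -1 [ 0.    0.43  1.52 -0.    1.19  0.  ]
pan 0.6 1 [ 0.    0.43  1.52 -0.    1.19 -2.17]
pan 0.6 -1 [ 0.    0.43  1.52 -0.    1.19  0.97]
pan -0.6 1 [ 0.    0.43  1.52 -0.    1.19 -0.97]
pan -0.6 -1 [ 0.    0.43  1.52 -0.    1.19  2.17]
35 1 0 None
35 1 0.4 None
35 1 0.9 [0.05 0.56 2.13 4.35 0.52 0.15]
35 -1 0 [-0.54  0.57  1.96  1.3   0.58  0.06]
35 -1 0.4 [-0.31  0.47  2.1   1.8   0.12 -0.47]
35 -1 0.9 None
40 1 0 None
40 1 0.4 [-0.32  0.49  2.14  2.42  0.23  2.04]
40 1 0.9 [0.03 0.58 2.17 4.08 0.57 0.4 ]
40 -1 0 [-0.55  0.58  2.    1.54  0.58 -0.17]
40 -1 0.4 [-0.32  0.49  2.14  2.42  0.23 -1.1 ]
40 -1 0.9 None
45 1 0 None
45 1 0.4 [-0.33  0.51  2.18  2.62  0.37  1.82]
45 1 0.9 [0.01 0.61 2.21 3.85 0.65 0.6 ]
45 -1 0 [-0.55  0.6   2.05  1.77  0.62 -0.4 ]
45 -1 0.4 [-0.33  0.51  2.18  2.62  0.37 -1.32]
45 -1 0.9 [ 0.01  0.61  2.21  3.85  0.65 -2.54]
```

View pics/sk.png

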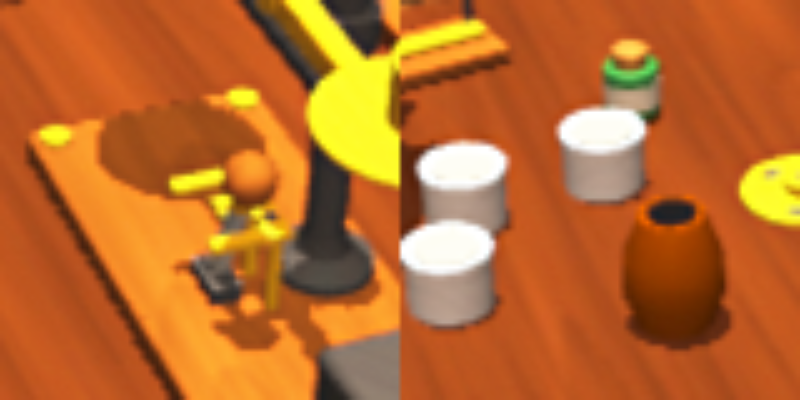

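Side crop: the knob is at pixel (340,266) and the model predicts (339.6,265.4). The tin lid is at (230.6,200.4), predicted (229.9,200.3). The two views agree to about 3 mm, so I use their mean and pick the tin.

```bash
sed -i 's/^O=.*/O=np.array([649.2,-146.5,0.]); TH=-0.038; S=R.from_euler("z",TH)/' arm.py
python3 - <<'E'
from arm import *
r=down(0); q=r.as_quat().tolist()
set_gripper(88)
env.reach(tcp(TIN+[0,0,150],r).tolist(),q)
env.move_l(tcp(TIN+[0,0,32],r).tolist(),rate=120)
set_gripper(50); s=st(); print(s['width'],s['grip_force'],s['time_s'],s['force'])
env.move_l(tcp(TIN+[0,0,400],r).tolist(),rate=250)
s=st(); print(s['width'],s['grip_force'],s['time_s'],s['force'])
rp=down(TH); env.reach(tcp(PAN+[0,0,32+60],rp).tolist(),rp.as_quat().tolist())
s=st(); print(s['width'],s['time_s'],s['tool_pos'],s['qpos'])
cv2.imwrite("pics/over.png",viewer.camera("side"))
E
```

```text
61.661007083586526 30.000763535499573 2.975 [ 0.0438263  -1.24325576  3.78456157]
61.606556225908584 29.99955117702484 4.6 [ 0.38541424  0.62437047 -3.02879695]
61.63679403703698 6.2333 [655.23403968  14.51914099 404.19354639] [ 3.86285432e-03  3.77659351e-01  1.45855363e+00  3.96975735e-04
  1.30514794e+00 -1.53023925e+00]
```

View pics/over.png

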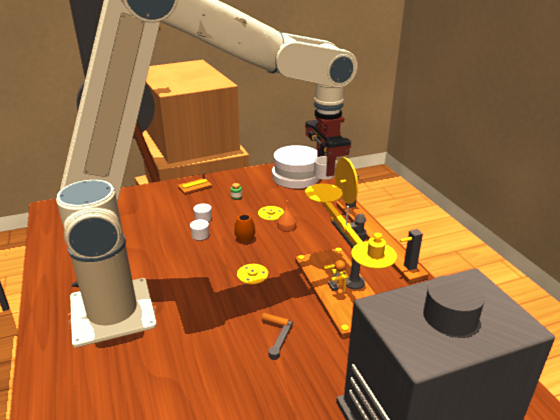

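The tin (width 61.6 mm, 3 N of weight) hangs over the empty pan at about (324,170), and the other things are untouched. Next I lower it, let go and check, and plan the lever path.

Run:
```python
from arm import *
rp=down(TH)
env.move_l(tcp(PAN+[0,0,32+12],rp).tolist(),rate=80); env.hold(.2)
hit=env.move_l(tcp(PAN+[0,0,32-5],rp).tolist(),rate=20,f_stop=3)
s=st(); print(hit,s['tool_pos'],s['force'],"underside z",s['tool_pos'][2]-93)
set_gripper(88); env.hold(.2)
env.move_l(tcp(PAN+[0,0,32+110],rp).tolist(),rate=150)
env.move_l(tcp(PAN+[-200,0,32+130],rp).tolist(),rate=250)
print(st()['time_s'])
im=viewer.camera("top"); cv2.imwrite("pics/placed.png",im); im2=viewer.camera("side")
cv2.imwrite("pics/pl2.png",np.hstack([cv2.resize(im[100:210,270:490],(800,400))[:,:400],cv2.resize(im2[160:240,290:370],(400,400))]))
for t in(40,45):
 for f in(1,-1):
  for k in(0,.4,.7):
   qs=[]
   for sw in np.linspace(0,.9,7):
    r=lrot(.36+k*(sw-.36),np.radians(t),f); q=env.ik(tcp(knob(sw,.22 if sw else 0),r).tolist(),r.as_quat().tolist()); qs.append(None if q is None else [round(q[i],2) for i in(3,4,5)])
   print(t,f,k,qs)
```

```text
True [655.2830861   13.39289679 341.73775853] [0.48439665 0.90401074 2.02711196] underside z 248.73775853257604
10.5667
40 1 0 [[np.float64(2.03), np.float64(0.26), np.float64(2.39)], [np.float64(2.14), np.float64(0.26), np.float64(2.28)], [np.float64(2.2), np.float64(0.25), np.float64(2.25)], [np.float64(2.28), np.float64(0.24), np.float64(2.19)], [np.float64(2.37), np.float64(0.24), np.float64(2.12)], [np.float64(2.48), np.float64(0.24), np.float64(2.04)], [np.float64(2.59), np.float64(0.25), np.float64(1.95)]]
40 1 0.4 [None, [np.float64(1.91), np.float64(0.33), np.float64(2.53)], [np.float64(2.12), np.float64(0.27), np.float64(2.33)], [np.float64(2.43), np.float64(0.23), np.float64(2.04)], [np.float64(2.84), np.float64(0.21), np.float64(1.65)], [np.float64(3.23), np.float64(0.23), np.float64(1.27)], [np.float64(3.53), np.float64(0.29), np.float64(0.99)]]
40 1 0.7 [None, None, [np.float64(2.06), np.float64(0.28), np.float64(2.39)], [np.float64(2.56), np.float64(0.22), np.float64(1.9)], [np.float64(3.2), np.float64(0.23), np.float64(1.27)], [np.float64(3.65), np.float64(0.3), np.fl
[... 2907 characters left out ...]
(-0.92)], [np.float64(2.4), np.float64(0.39), np.float64(-1.1)], [np.float64(2.63), np.float64(0.37), np.float64(-1.32)], [np.float64(2.88), np.float64(0.37), np.float64(-1.55)], [np.float64(3.12), np.float64(0.39), np.float64(-1.78)], [np.float64(3.33), np.float64(0.43), np.float64(-1.97)]]
45 -1 0.7 [[np.float64(1.87), np.float64(0.53), np.float64(-0.54)], [np.float64(2.09), np.float64(0.46), np.float64(-0.78)], [np.float64(2.35), np.float64(0.4), np.float64(-1.05)], [np.float64(2.71), np.float64(0.36), np.float64(-1.4)], [np.float64(3.09), np.float64(0.38), np.float64(-1.78)], [np.float64(3.42), np.float64(0.44), np.float64(-2.09)], [np.float64(3.65), np.float64(0.52), np.float64(-2.31)]]
```

View pics/pl2.png

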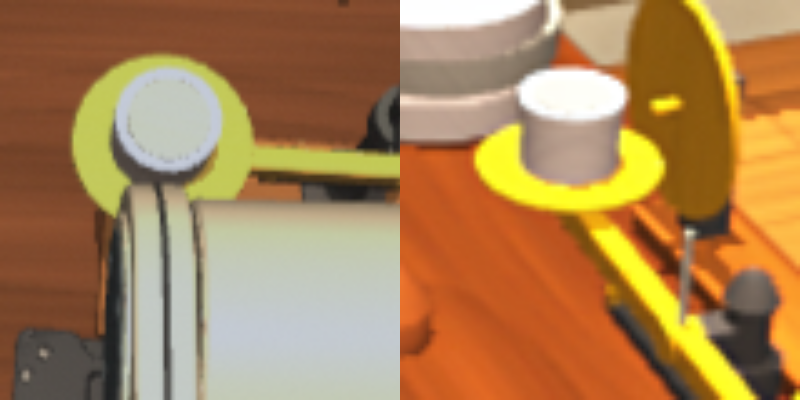

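The tin stands in the middle of the pan: side crop, lid at (572,95) over the pan centre (570,170). Now I grip the knob with the hand tilted 45°.

```bash
cat >> arm.py <<'E'
OFF=np.zeros(3)
def lpose(sw,lean,back=61,k=.7):
    r=lrot(.36+k*(sw-.36),np.radians(45),-1); return (tcp(knob(sw,lean)+OFF,r,back)).tolist(), r.as_quat().tolist()
def rep(t=""):
    s=st(); f=S.inv().apply(s['force']); p=np.array(s['tool_pos'])+R.from_quat(s['orientation']).apply([0,0,61])
    g=S.inv().apply(p-O); print(t,round(s['time_s'],2),"grasp(scale)",g.round(1),"F(scale)",f.round(1),"w",round(s['width'],1)); return g,f
E
python3 - <<'E'
from arm import *
print("tin",cast("top",(316.2,133),296)[0],"pan top",(653.3,9.7))
p,q=lpose(0,0,61+110); env.reach(p,q); set_gripper(60); rep("pre")
p,q=lpose(0,0); print("hit",env.move_l(p,rate=80,f_stop=6)); rep("at knob")
set_gripper(20); env.hold(.2); rep("gripped")
im=viewer.camera("side"); cv2.imwrite("pics/grip.png",cv2.resize(im[200:320,260:420],(800,600)))
E
```

```text
tin [653.19542041  12.79150324 296.        ] pan top (653.3, 9.7)
pre 12.69 grasp(scale) [-103.8  -52.8  199.3] F(scale) [ 0.2  0.4 -0.4] w 60.5
hit False
at knob 14.22 grasp(scale) [-26.1 -33.6 124.2] F(scale) [-0.7 -0.5 -0. ] w 60.0
gripped 14.99 grasp(scale) [-25.9 -33.6 124. ] F(scale) [ 0.7 -1.9  0.4] w 30.7
```

View pics/grip.png

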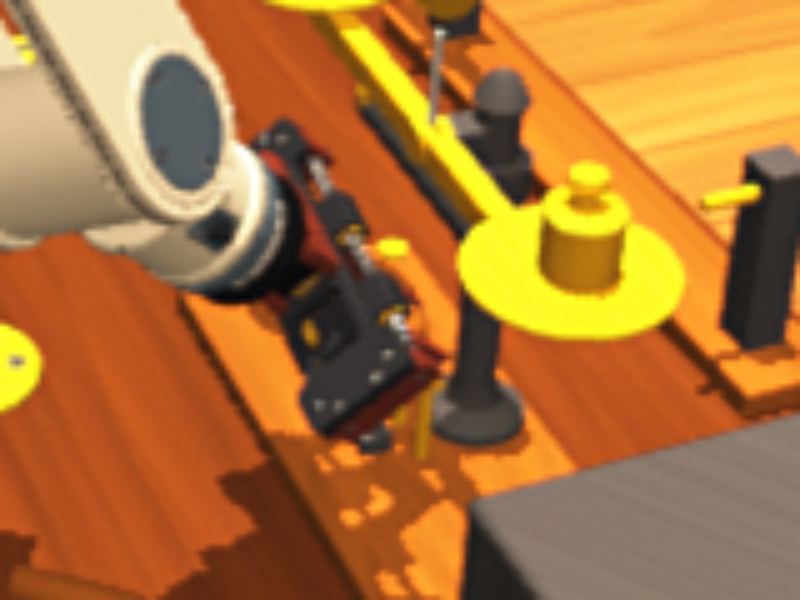

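The knob is gripped (30.7 mm) with low forces, and the hand is clear of the beam. Next I pull it out and swing until the cheek is felt.

Run:
```python
from arm import *
L=.24
p,q=lpose(0,L); env.move_l(p,q,rate=60,f_stop=15); rep("pulled")
for sw in (.12,.24,.36,.48,.54):
    p,q=lpose(sw,L); h=env.move_l(p,q,rate=60,f_stop=15); g,f=rep(f"sw {sw} {h}")
    if h: break
else:
    f0=f[1]
    while sw<.96:
        sw+=.03; p,q=lpose(sw,L); h=env.move_l(p,q,rate=25,f_stop=6); g,f=rep(f"sw {sw:.2f} {h}")
        if h or abs(f[1]-f0)>6: break
d=g-PIV; print("swing est",np.arctan2(d[1],d[2])+.36,"lean",np.arcsin(-d[0]/95))
```

```text
pulled 15.57 grasp(scale) [-48.8 -32.5 121.3] F(scale) [ 4.1 -1.4 -0.8] w 30.5
sw 0.12 False 15.96 grasp(scale) [-48.4 -21.2 124.7] F(scale) [ 4.1  0.4 -1.6] w 30.4
sw 0.24 False 16.35 grasp(scale) [-48.5 -10.9 126.4] F(scale) [ 4.   1.2 -4.3] w 30.8
sw 0.36 False 16.74 grasp(scale) [-4.860e+01 -1.000e-01  1.269e+02] F(scale) [ 5.7 -1.8 -6.1] w 30.6
sw 0.48 False 17.13 grasp(scale) [-48.5  10.8 126.1] F(scale) [ 6.5 -1.9 -6.2] w 30.4
sw 0.54 False 17.41 grasp(scale) [-48.4  16.  125.2] F(scale) [ 5.4 -4.1 -7.9] w 30.6
sw 0.57 False 17.71 grasp(scale) [-48.3  18.4 124.7] F(scale) [ 5.7 -5.2 -8.6] w 30.4
sw 0.60 False 18.01 grasp(scale) [-48.3  21.1 124.1] F(scale) [ 5.4 -4.  -8.1] w 31.0
sw 0.63 False 18.31 grasp(scale) [-48.3  23.7 123.4] F(scale) [ 5.9 -5.4 -8.8] w 30.4
sw 0.66 False 18.61 grasp(scale) [-48.2  26.3 122.6] F(scale) [ 6.2 -5.  -9.9] w 30.8
sw 0.69 False 18.91 grasp(scale) [-48.2  28.9 121.8] F(scale) [ 5.4 -4.5 -9.3] w 30.7
sw 0.72 False 19.21 grasp(scale) [-48.1  31.4 120.9] F(scale) [  5.2  -5.6 -10.1] w 31.1
sw 0.75 False 19.51 grasp(scale) [-48.   33.8 120. ] F(scale) [ 6.1 -6.1 -9.6] w 30.3
sw 0.78 True 19.72 grasp(scale) [-47.2  34.7 119.8] F(scale) [ 0.7 -5.7  0.7] w 30.7
swing est 0.7489561923551096 lean 0.22460575877938202
```

Run:
```python
from arm import *
env.hold(.2); rep("still")
p,q=lpose(.79,.24); h=env.move_l(p,q,rate=20,f_stop=12); rep(f"push {h}")
env.hold(.2); rep("still")
im=viewer.camera("side"); im2=viewer.camera("top")
cv2.imwrite("pics/cheek.png",np.hstack([cv2.resize(im[220:320,280:380],(400,400)),cv2.resize(im2[130:230,320:420],(400,400))]))
```

```text
still 19.92 grasp(scale) [-47.2  34.6 119.8] F(scale) [ 2.4 -5.1  1.9] w 30.7
push True 20.12 grasp(scale) [-47.2  35.1 119.6] F(scale) [ 2.3 -8.  -2. ] w 30.8
still 20.32 grasp(scale) [-47.1  34.9 119.7] F(scale) [ 1.7 -6.5 -0.5] w 30.8
```

View pics/cheek.png

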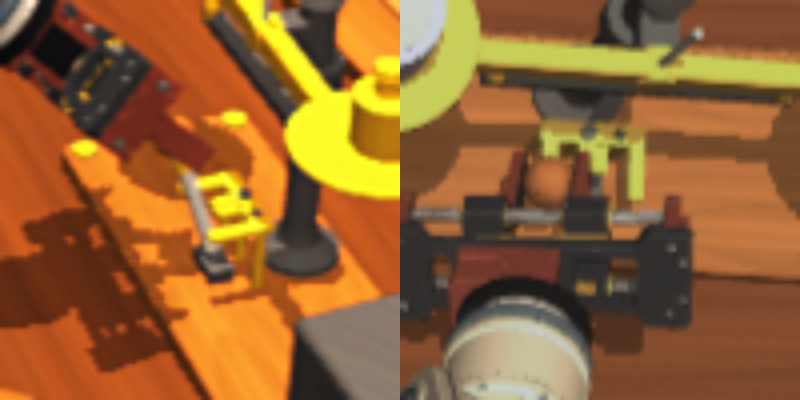

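Side crop: the shaft at (195,205) leans against the far cheek, with the knob still between the fingers (top crop (548,185)). It is blocked at a swing of about 0.755. I back off 0.04 and ease it in.

Run:
```python
from arm import *
C=.755-.04
p,q=lpose(C,.235); env.move_l(p,q,rate=30); env.hold(.2); rep("backed")
for L in(.19,.15,.10,.05,.0):
    p,q=lpose(C,L); h=env.move_l(p,q,rate=40,f_stop=7); g,f=rep(f"lean {L} {h}")
    if h: break
```

```text
backed 21.0 grasp(scale) [-48.3  31.9 120.9] F(scale) [ 4.9 -2.1 -7.6] w 30.5
lean 0.19 False 21.26 grasp(scale) [-44.1  32.2 121.7] F(scale) [ 4.7 -4.6 -7.8] w 30.4
lean 0.15 False 21.51 grasp(scale) [-40.5  32.5 122.2] F(scale) [ 3.3 -4.  -8.8] w 30.9
lean 0.1 False 21.77 grasp(scale) [-35.7  32.8 123.1] F(scale) [ 1.6 -5.1 -9.3] w 30.4
lean 0.05 False 22.04 grasp(scale) [-30.7  33.1 123.9] F(scale) [ 2.1 -3.5 -7.8] w 30.7
lean 0.0 False 22.31 grasp(scale) [-26.2  33.2 124.1] F(scale) [-2.4 -2.3 -3.4] w 30.6
```

It went through the land depth to lean 0, so the lever is home. I let go, retreat, wait and look.

Run:
```python
from arm import *
set_gripper(60); env.hold(.1); rep("open")
p,q=lpose(.715,0,61+110); env.move_l(p,q,rate=150); rep("back")
a=None
for i in range(8):
    im=viewer.camera("top"); 
    if a is not None: print(i,"diff",np.abs(im.astype(int)-a)[60:160,280:500].max(), (np.abs(im.astype(int)-a)[60:160,280:500]>40).sum())
    a=im.astype(int); env.hold(.95)
im2=viewer.camera("side"); rep()
cv2.imwrite("pics/free.png",np.hstack([cv2.resize(im2[170:310,280:420],(400,400)),cv2.resize(im[110:230,290:410],(400,400))]))
```

```text
open 23.06 grasp(scale) [-26.   33.  124.1] F(scale) [ 0.5 -0.1 -0. ] w 60.0
back 23.94 grasp(scale) [-103.3   52.1  199.6] F(scale) [ 0.3 -0.7 -0.1] w 59.7
1 diff 8 0
2 diff 7 0
3 diff 7 0
4 diff 7 0
5 diff 8 0
6 diff 8 0
7 diff 9 0
 31.99 grasp(scale) [-103.8   52.2  199.4] F(scale) [-0.1  0.4  0. ] w 60.1
```

View pics/free.png

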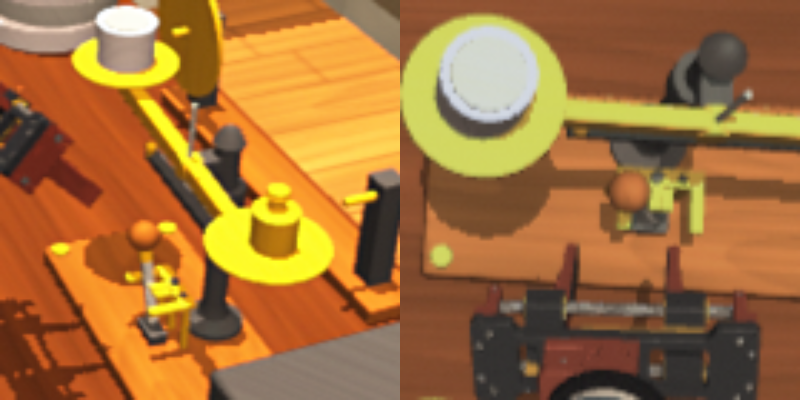

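The lever stands alone on the release side with its knob at top pixel (359,167.6). The fork is lowered, the beam has not moved for 7 s and the tin is on its pan. I check the knob against the model, then throw it back.

Run:
```python
from arm import *
k=S.inv().apply(cast("top",(359,167.6),123.9)[0]+[2.2,2.8,0]-O); print("knob scale",k)
if abs(k[0]+26)>6: raise SystemExit("not home?")
p,q=lpose(.715,0); print("hit",env.move_l(p,rate=90,f_stop=6)); set_gripper(20); env.hold(.1); rep("grip")
p,q=lpose(.715,.24); env.move_l(p,q,rate=60,f_stop=18); rep("pulled")
ok=True
for sw in (.6,.48,.36,.24,.12,0):
    p,q=lpose(sw,.24); h=env.move_l(p,q,rate=60,f_stop=20); rep(f"sw {sw} {h}")
    if h: ok=False;break
if ok:
    for L in(.15,.10,.05,.0):
        p,q=lpose(0,L); h=env.move_l(p,q,rate=40,f_stop=8); rep(f"lean {L} {h}")
        if h: break
```

```text
knob scale [-26.16210526  33.86731215 123.9       ]
hit False
grip 34.04 grasp(scale) [-25.9  33.  124.2] F(scale) [-0.5  1.4  0.7] w 31.0
pulled 34.57 grasp(scale) [-48.6  31.9 121.6] F(scale) [ 3.6  0.5 -0.7] w 30.5
sw 0.6 False 34.95 grasp(scale) [-48.3  21.5 125. ] F(scale) [3.1 1.1 1.5] w 30.7
sw 0.48 False 35.34 grasp(scale) [-48.2  11.  127. ] F(scale) [2.3 1.3 5.1] w 30.5
sw 0.36 False 35.73 grasp(scale) [-4.800e+01  1.000e-01  1.279e+02] F(scale) [2.1 1.2 5.3] w 30.7
sw 0.24 False 36.12 grasp(scale) [-47.7 -11.1 127.4] F(scale) [ 1.3 -0.1  6.6] w 30.8
sw 0.12 False 36.52 grasp(scale) [-47.4 -22.3 125.7] F(scale) [ 1.3 -0.7  8.7] w 30.7
sw 0 False 36.91 grasp(scale) [-47.2 -33.2 122.5] F(scale) [ 0.9 -1.2  8.7] w 30.8
lean 0.15 False 37.27 grasp(scale) [-39.2 -33.3 123.7] F(scale) [ 1.2 -3.1  8. ] w 30.7
lean 0.1 False 37.54 grasp(scale) [-35.2 -33.1 123.6] F(scale) [ 0.6 -3.   5.2] w 30.7
lean 0.05 False 37.81 grasp(scale) [-31.  -33.1 123.4] F(scale) [ 0.2 -1.7  3.1] w 30.3
lean 0.0 False 38.08 grasp(scale) [-27.  -33.1 123.1] F(scale) [-4.6 -0.9  3. ] w 30.6
```

Run:
```python
from arm import *
set_gripper(60); env.hold(.1); rep("open")
p,q=lpose(0,0,61+110); env.move_l(p,q,rate=150); env.hold(.5); rep("back")
im=viewer.camera("top"); im2=viewer.camera("side")
a=cv2.imread("pics/top0.png")[155:200,350:420].astype(int); hsv=lambda i:cv2.inRange(cv2.cvtColor(i.astype(np.uint8),cv2.COLOR_BGR2HSV),(5,120,60),(14,255,190))
print("knob template", cv2.minMaxLoc(cv2.matchTemplate(im,cv2.imread("pics/top0.png")[158:182,374:398],cv2.TM_CCOEFF_NORMED)))
cv2.imwrite("pics/end.png",np.hstack([cv2.resize(im2[170:310,280:420],(400,400)),cv2.resize(im[110:230,290:410],(400,400))]))
```

```text
open 38.83 grasp(scale) [-26.  -33.5 123.9] F(scale) [0.1 0.2 0. ] w 60.0
back 40.21 grasp(scale) [-103.7  -52.7  199.1] F(scale) [-0.6  0.5 -0.6] w 59.8
knob template (-0.4699869155883789, 0.9812983274459839, (485, 178), (374, 158))
```

View pics/end.png

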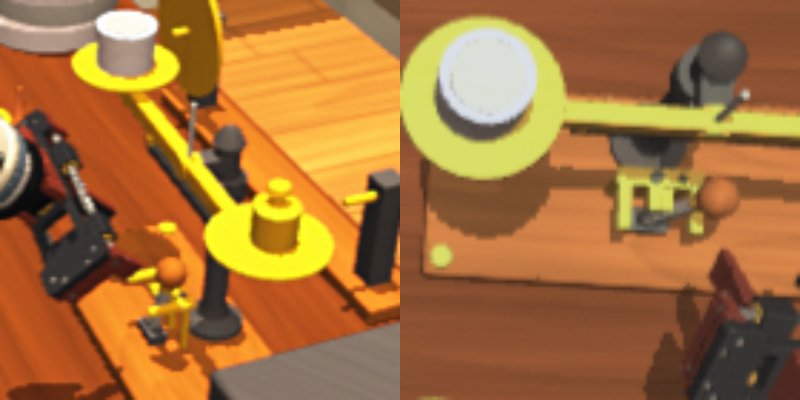

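The knob matches its starting place exactly (template at (374,158), score 0.98). The lever is home in the arrest notch, the tin stands on its pan, the weight is in place and the hand is clear.

```bash
python3 -c "
from station import workorder
print(workorder.sign_off())"
```

```text
the job is handed in; nothing more can be done
None
```

The job is handed in: the tin was placed and weighed with the beam free and still for about 8 s, then the lever was returned to the arrest notch with the tin standing on its pan; sign-off gave no verdict.

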